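# Close the filling rail and gauge it

### The job

Move the loose section of the bottle-filling rail until it butts flush, square and in line against the open end of the fixed section, closing the gap. Then take the spring-tip gauge out of its wooden holder and hold it upright with its tip inside the round ring mark near the joint on the loose section, pressing gently so that the spring tip goes in about half way (never bottoming it hard), and finish there, still holding the gauge pressed on the mark. Leave the bottles and other things on the bench where they are.

Things in the scene. Friction and masses are not known exactly. Their poses are not given: they have to be found in the camera images.
- dock: Fixed rail section, bolted down: aluminium channel 140 mm long (x), 50 wide (y), floor 24 mm above the bench, 5 mm wide lips along both sides up to 32 mm. Its -x end is open, for the loose section; at +x a steel stop plate 60 mm high. Foot strips 6 mm high at x = 5 and 50 mm reach 45 mm to each side. Two bottles stand on it. Origin: centre of its underside; z up
- dock_end (a point): Centre of the fixed section's open end face (70 mm from its origin towards its -x, 12 mm above the bench); axes as dock
- rail: Loose rail section, 0.25 to 0.5 kg, slides on the bench: the same channel, 140 mm long (x), 50 wide (y), floor at 24 mm, lips to 32 mm, no feet or stop. Its +x end faces the fixed section across a gap of 30 to 70 mm. Black ring mark near its +x end, black square outline near -x. Plain sides, to be gripped across the 50 mm. Origin: centre of its underside; z up
- rail_end (a point): Centre of the loose section's +x end face (70 mm from its origin, 12 mm above its underside); it meets dock_end when flush; axes as rail
- ring_mark (a point): Centre of the round ring mark (18 mm diameter) on the floor of the loose section, 30 mm from its origin towards its +x (40 mm from the +x end), on the centre line, 24 mm above its underside
- holder: Fixed wooden block 66 x 66 mm, 55 mm high, with a 22 mm upright through-hole in which the gauge stands. Origin: centre of its underside
- gauge: Spring-tip gauge, 0.12 to 0.25 kg, upright in the holder: grey square grip 26 x 26 mm (sides along its x and y), 60 mm high, above a steel collar 34 mm in diameter, 6 mm thick, that rests on the holder; below it a stem 18 mm in diameter, 30 mm long, then the thin spring tip. Origin: centre of the collar's underside, 66 mm below the grip's top; z up along the gauge
- gauge_tip (a point): The lowest point of the rounded spring tip (8 mm in diameter), on the gauge's axis, 45 mm below the gauge's origin when the tip is fully out; it moves up towards the body as the tip is pressed in
- plunger (a joint): How far the spring tip is pressed in: 0 fully out to 0.010 m bottomed. The push is 1.4 N as it starts to move and rises by 0.4 N per mm (3.4 N half way, 5.4 N bottomed)
- rail_bottle_a: Nearer to the open end: 34 mm across, 70 mm tall aluminium bottle with white cap, standing on the fixed section; a bystander. Origin: centre of its underside
- rail_bottle_b: Nearer to the stop plate: 34 mm across, 70 mm tall aluminium bottle with white cap, standing on the fixed section; a bystander. Origin: centre of its underside
- tall_flask: Aluminium flask 60 mm across, 120 mm tall, white cap; a bystander at the far side. Origin: centre of its underside
- amber_bottle: Amber glass bottle 48 mm across, 100 mm tall; a bystander at the far side. Origin: centre of its underside
- bowl: Black shallow bowl 100 mm across, 35 mm high; a bystander. Origin: centre of its underside
- tumbler: Clear glass tumbler 66 mm across, 80 mm tall; a bystander. Origin: centre of its underside
- cap: White disc-shaped bottle cap 38 mm across, 14 mm high, lying on the near side; a bystander. Origin: centre of its underside
Mind the look-alikes: they are no part of the job. Of the things shaped like the gauge, the grey one is meant.

How it is judged (in metres and radians):
On the way, in this order (a step that is already met when the one before it is completed fails the run):
1. the loose section is butted flush against the fixed one (x of rail_end in the frame of dock_end between -0.0025 and 0.0025 m and y of rail_end in the frame of dock_end between -0.005 and 0.005 m and angle between the x axis of rail and the x axis of dock, either way round below 0.05 rad and height (world z) of rail below 0.003 m and angle between rail's own z axis and vertical below 0.05 rad), for 0.2 s.
2. the gauge is lifted out of its holder by the gripper (contact force between gauge and the fingers above 1 N and contact force between gauge and holder below 0.1 N and z of gauge in the frame of holder above 0.09 m), for 0.2 s.
At the end, for the whole second after the job is handed in: Loose section flat, end within 2.5 mm of the fixed end, 5 mm of in line, 0.05 rad of square; the gripper holds the gauge still, within 0.1 rad of upright, tip within 6 mm of the ring centre, pressed in 2 to 8.5 mm, 1 to 6.5 N (all of step 1 and horizontal distance between gauge_tip and ring_mark below 0.006 m and angle between gauge's own z axis and vertical below 0.1 rad and height (world z) of gauge above 0.05 m and contact force between gauge and rail between 1 and 6.5 N and value of joint plunger between 0.002 and 0.0085 m and contact force between gauge and the fingers above 1 N and contact force between gauge and dock below 0.1 N and linear speed of gauge below 0.02 m/s); the arm keeps its last pose, push and grip.
It fails at once if the gauge is pressed hard on the rail (over 15 N) (contact force between gauge and rail above 15 N).
It fails at once if a bystander is moved by more than 25 mm (distance of any of rail_bottle_a, rail_bottle_b, tall_flask, amber_bottle, bowl, tumbler, cap from where it was at the start of the episode above 0.025 m).
It also fails if it takes over 54 s, if anything falls off the work surface, if the arm or the gripper's body presses on something with over 40 N, if the wrist force passes 120 N, or if a joint passes its speed limit or range.

### The arm

A 7-joint arm with a two-finger parallel gripper is mounted at the origin on the work surface. World frame = base frame: x ahead of the robot, y to its left, z up, the work surface at z = 0. Lengths are in m, angles in degrees, forces in N, time in s.
With the tool pointing down it reaches from about 0.4 to 0.85 m from the base axis. Payload 4.4 kg.
Tool frame: the origin (TCP) lies between the finger pads; the fingertips stand 22 mm ahead of it and the grasp point (between the pads) lies 3 mm ahead of it; z points along the fingers, y is the line along which they close (so a half turn about z gives the same grasp; the last joint's range is limited). The gripper opens to 94 mm and grips with 3 to 60 N. Pads are 16 mm wide; open, the fingers measure 119 mm over their backs; the gripper's body (75 mm by 177 mm) begins 78 mm behind the grasp point.
Start: joints at [62.12, 36.005, 2.206, 86.941, -1.547, 57.084, -1.146], TCP at [0.266, -0.593, 0.227] pointing down, gripper open.
Joint ranges: [-175.42, 175.42], [-21.48, 121.26], [-71.46, 75.88], [10.55, 141.38], [-63.04, 243.04], [13.31, 113.54], [-168.57, 168.57]. Speed limits (degrees/s): [147.25, 147.25, 180, 180, 180, 180, 180].

### API

Orientations are given as [roll, pitch, yaw] about the fixed x, y, z axes, in that order (R = Rz(yaw) Ry(pitch) Rx(roll)).
In Python, from cell import status, eyes, r, spotter gives the robot as it stands.
- The arm moves only by the tool arm_command, never from a script. Its arguments are lists of equal length, an entry for each row: "translation": the shift along the tool's x, y, z scaled (see below), a list of three; "turn": the turn, a rotation vector about the tool's x, y, z scaled (see below), a list of three. A call has 1 to 20 rows; each row is the pose to reach, as a shift and turn from the pose commanded when the call began, along the tool's axes at that moment; what a row does not reach only later rows make up. The controller multiplies each number of a shift by 0.2 m and each number of a turn by 45 degrees. A row lasts 1/8 s, in which the tool goes at most 62.5 mm and 10.7 degrees, less where a joint would pass 70% of its speed; a pose out of reach is approached as far as the arm can. A call with a number of a shift or a turn outside -1 to 1 is refused whole. A call with a gripper value outside its range is refused whole. "hand" is the gripper's target within -1 to 1 (shut at 1, half-way at 0, fully open at -1), set as the call begins (left out, the last holds). The fingers move at their own pace and stop on an object; "squeeze" is the grip in N (left out, the last holds). Time passes only in rows, so rows that repeat a pose let the fingers close. It gives the time, the measured TCP pose, the force, the opening and the grip force at its end, in the units of the state.
- status.sense(): the state, without advancing time (a new reading comes with each control period).
- eyes.capture(name): name is "side" or "top" or "wrist"; returns the picture (480x640x3 uint8, red, green, blue); there is no depth.
- eyes.camera_info(name): a dict with "mtx" (3x3 intrinsics, pixels), "R" (3x3) and "t" (3): a world point X has camera coordinates R X + t; the wrist camera has in their place "T_tool_cam" (4x4, takes a point from camera to tool coordinates, whose origin is the TCP and whose axes are the flange's). Camera axes: x right, y down, z forward; pixel columns grow to the right and rows downward; lengths in m; the calibration is good to about 2 mm. A picture is of the moment at which its call begins: read the wrist's pose just before it. camera_info takes no time and is no camera call.
- r.hand_in(): hands the job in; it is judged then, once.
Trained networks look in the newest picture that a camera, given by its name, has taken for a name from the list of things; names that differ only in an ending like _2 or _b are one class to them, and where a whole thing is asked for, a point or a joint stands for the part that bears it (a point fixed in the world has none). Each returns a list of dicts, best first, with "confidence" (0 to 1); they miss things now and then, are a little off and sometimes report something else, mostly with a low value. They report only what shows in the picture. A call takes as long as a camera call. They do not tell look-alikes from the thing itself.
- spotter.spot_in(label, camera): "uv" ([column, row] in pixels, amid what is visible of it).
- spotter.mark_of(label, camera): "uv" ([column, row] in pixels: a listed point, or the origin of a listed thing).
The state is a dict: "time_s": time; "joint_pos": joint angles; "qvel": joint speeds; "joint_torque": joint torques, N m; "tcp_pos": TCP position; "ee_rot": TCP orientation; "ft_force": force on the tool from outside, world axes, zero at the start; "torque": the same for the moment, N m; "finger_gap": opening from 0.0 (shut) to 1.0 (fully open); "grip_force": force on a finger pad.
Only numpy, scipy, OpenCV 4.12 (cv2) and the standard library are available. Lean on these libraries where they do the work, as an engineer would, in place of code of your own. Each camera call takes 0.05 s, during which the arm holds its last target. There are 200 camera calls.

## Working session

There is one attempt and no reset: what is moved stays moved. The work goes in short steps, Python scripts to look and compute and a tool call to move; the robot and the scene stay as the last step left them, time stands still between calls to the robot, and variables do not carry over. Pictures are saved under pics/ and viewed, at most 10 in all, crops included, and the job is handed in when it is done.

Besides the shell and the picture viewer there is one more tool, called after ">>>" as name(argument=value, ...), one argument or row to a line, values as JSON. arm_command: Moves the arm, as the interface text tells. Its arguments: {"type":"object","properties":{"translation":{"type":"array","items":{"type":"array","items":{"type":"number","minimum":-1,"maximum":1}}},"turn":{"type":"array","items":{"type":"array","items":{"type":"number","minimum":-1,"maximum":1}}},"hand":{"type":"number"},"squeeze":{"type":"number"}},"required":["translation","turn"]}

```bash
mkdir -p pics
cat > h.py <<'E'
import numpy as np, cv2
from scipy.spatial.transform import Rotation as Ro
from cell import status, eyes, r, spotter
def cam(name):
    c=eyes.camera_info(name); K=np.array(c["mtx"])
    if "R" in c and name!="wrist": return K,np.array(c["R"]),np.array(c["t"])
    s=status.sense(); T=np.eye(4); T[:3,:3]=Ro.from_euler('xyz',s["ee_rot"],degrees=True).as_matrix(); T[:3,3]=s["tcp_pos"]
    M=np.linalg.inv(T@np.array(c["T_tool_cam"])); return K,M[:3,:3],M[:3,3]
def back(uv,z,C):
    K,R,t=C; d=R.T@np.linalg.solve(K,[uv[0],uv[1],1]); o=-R.T@t; return o+d*(z-o[2])/d[2]
def proj(X,C):
    K,R,t=C; p=K@(R@np.asarray(X)+t); return p[:2]/p[2]
def save(img,n): cv2.imwrite("pics/"+n,cv2.cvtColor(img,cv2.COLOR_RGB2BGR))
E
python3 - <<'E'
from h import *
s=status.sense(); print({k:np.round(v,3).tolist() for k,v in s.items()})
print(eyes.camera_info("wrist"))
H={"rail_end":.012,"ring_mark":.024,"dock":0,"dock_end":.012,"rail":0,"holder":0,"gauge":.055,"rail_bottle_a":.024,"tall_flask":0,"amber_bottle":0,"bowl":0,"tumbler":0,"cap":0}
for n in ["top","side"]:
    save(eyes.capture(n),n+".png"); C=cam(n); print(n,"campos",-C[1].T@C[2])
    for k in H:
        print(k,[(np.round(d["uv"]).tolist(),round(d["confidence"],2),np.round(back(d["uv"],H[k],C)[:2],3).tolist()) for d in spotter.mark_of(k,n)[:4]])
E
```

```text
{'time_s': 0.0, 'joint_pos': [62.12, 36.058, 2.203, 86.995, -1.545, 57.082, -1.147], 'qvel': [0.019, -0.026, 0.038, -0.131, -0.022, 0.039, -0.08], 'joint_torque': [0.001, -54.973, 1.144, -18.663, -0.052, 0.024, 0.0], 'tcp_pos': [0.265, -0.593, 0.227], 'ee_rot': [-179.894, 0.003, 24.11], 'ft_force': [0.038, -0.509, -0.196], 'torque': [0.046, 0.005, -0.015], 'grip_force': 0.0, 'finger_gap': 1.001}
{'mtx': array([[337.49183958,   0.        , 320.49615237],
       [  0.        , 337.49183958, 241.91919675],
       [  0.        ,   0.        ,   1.        ]]), 'T_tool_cam': array([[ 1.72724596e-04, -9.58376825e-01, -2.85506271e-01,
         8.22842447e-02],
       [ 9.99999912e-01,  5.66612055e-05,  4.14778259e-04,
         1.42077983e-03],
       [-3.81336742e-04, -2.85506318e-01,  9.58376751e-01,
        -1.58119855e-01],
       [ 0.00000000e+00,  0.00000000e+00,  0.00000000e+00,
         1.00000000e+00]])}
top campos [ 0.44190065 -0.03121967  1.1534236 ]
rail_end [([252.0, 248.0], 0.7, [0.592, 0.137])]
ring_mark [([272.0, 242.0], 0.84, [0.604, 0.089]), ([445.0, 248.0], 0.41, [0.582, -0
[... 977 characters left out ...]
0.94, [0.609, 0.068]), ([279.0, 345.0], 0.49, [0.603, 0.158])]
holder [([375.0, 219.0], 0.76, [0.467, -0.192])]
gauge [([372.0, 200.0], 0.75, [0.48, -0.188]), ([378.0, 180.0], 0.75, [0.472, -0.26]), ([373.0, 235.0], 0.73, [0.47, -0.079]), ([419.0, 222.0], 0.68, [0.382, -0.135])]
rail_bottle_a [([275.0, 379.0], 0.95, [0.592, 0.233]), ([276.0, 405.0], 0.61, [0.581, 0.273])]
tall_flask [([204.0, 291.0], 0.97, [0.766, 0.068])]
amber_bottle [([217.0, 229.0], 0.87, [0.796, -0.1]), ([398.0, 418.0], 0.25, [0.401, 0.25])]
bowl [([329.0, 177.0], 0.96, [0.588, -0.326])]
tumbler [([372.0, 218.0], 0.7, [0.475, -0.195]), ([257.0, 201.0], 0.59, [0.737, -0.205])]
cap [([397.0, 417.0], 0.85, [0.404, 0.249])]
```

View pics/top.png

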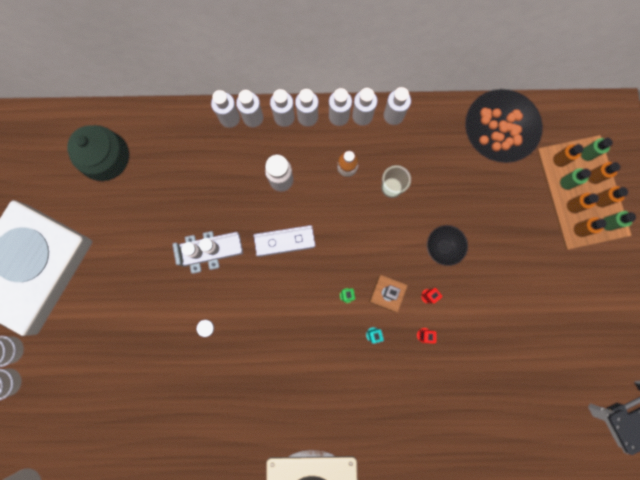

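View pics/side.png

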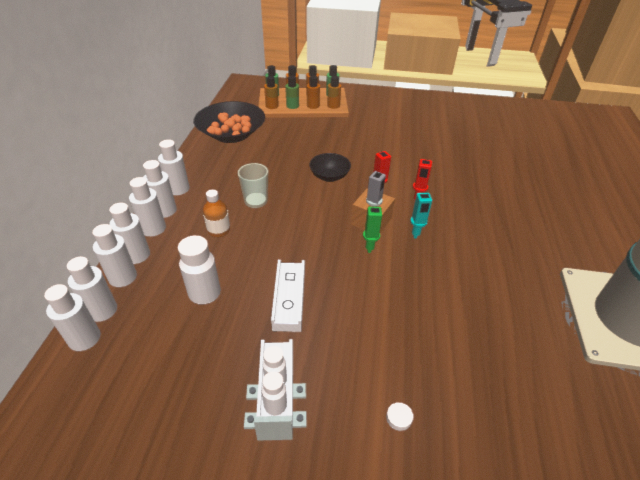

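Top view: rail with ring at (272,243) and square at (298,239), dock at (210,248) to the left. The gauge candidates are green (348,295), red (431,296), red (427,336), cyan (375,336) and the grey one in the wooden holder (390,292), which is the one I want. On the way I'll pass over the gauge for a close look.

```bash
cat >> h.py <<'E'
def delta(p,yaw,rp=(180,0)):
    s=status.sense(); R0=Ro.from_euler('xyz',s["ee_rot"],degrees=True); R1=Ro.from_euler('xyz',[rp[0],rp[1],yaw],degrees=True)
    t=R0.inv().apply(np.array(p)-s["tcp_pos"])/.2; w=(R0.inv()*R1).as_rotvec(degrees=True)/45
    print("trans",np.round(t,4).tolist(),"turn",np.round(w,4).tolist(),"dist rows",np.linalg.norm(t)*.2/.0625,np.linalg.norm(w)*45/10.7)
E
python3 - <<'E'
from h import *
delta((.475,-.188,.25),68)
E
```

```text
trans [1.7837, -1.4219, -0.1126] turn [-0.0, -0.0, -0.9753] dist rows 7.30841131693427 4.101753611087883
```

>>> arm_command(
  translation=[
    [0.27, -0.21, -0.03],
    [0.54, -0.42, -0.06],
    [0.8, -0.63, -0.08],
    [0.9, -0.71, -0.11],
  ],
  turn=[
    [0, 0, 0],
    [0, 0, 0],
    [0, 0, 0],
    [0, 0, 0],
  ],
)

```text
time_s: 1.9
tcp_pos: [0.3733, -0.3871, 0.2497]
ee_rot: [-180.0, -0.1, 24.3]
ft_force: [0.3, -0.9, -0.4]
finger_gap: 0.999
grip_force: 0.0
```

>>> arm_command(
  translation=[
    [0.27, -0.21, 0],
    [0.54, -0.42, 0],
    [0.8, -0.63, 0],
    [0.88, -0.71, 0],
    [0.88, -0.71, 0],
  ],
  turn=[
    [0, 0, -0.2],
    [0, 0, -0.4],
    [0, 0, -0.6],
    [0, 0, -0.8],
    [0, 0, -0.98],
  ],
  hand=-0.2,
)

```text
time_s: 2.52
tcp_pos: [0.4762, -0.1846, 0.2498]
ee_rot: [180.0, -0.1, 68.9]
ft_force: [-1.2, -0.7, 0.1]
finger_gap: 0.601
grip_force: 0.0
```

Run:
```python
from h import *
s=status.sense(); print(s["time_s"],s["tcp_pos"],s["ee_rot"],s["finger_gap"])
C=cam("wrist"); im=eyes.capture("wrist"); save(im,"w1.png")
for k,z in [("gauge",.055),("holder",0)]:
    print(k,[(np.round(d["uv"],1).tolist(),round(d["confidence"],2),np.round(back(d["uv"],z,C)[:2],4).tolist()) for d in spotter.mark_of(k,"wrist")[:4]])
delta((.607,.075,.2),98)
```

```text
2.525 [ 0.47624025 -0.18464125  0.24982305] [ 1.79952214e+02 -1.04930443e-01  6.88777940e+01] 0.6011873266068662
gauge [([280.4, 138.1], 0.9, [0.4699, -0.091]), ([339.5, 293.3], 0.79, [0.4665, -0.2714]), ([268.3, 310.2], 0.68, [0.382, -0.2617]), ([319.5, 223.9], 0.67, [0.4745, -0.1873])]
holder [([321.1, 213.2], 0.6, [0.4764, -0.1876])]
trans [1.4712, 0.122, 0.2478] turn [0.0003, 0.0002, -0.665] dist rows 4.790054844018825 2.796939456514433
```

View pics/w1.png

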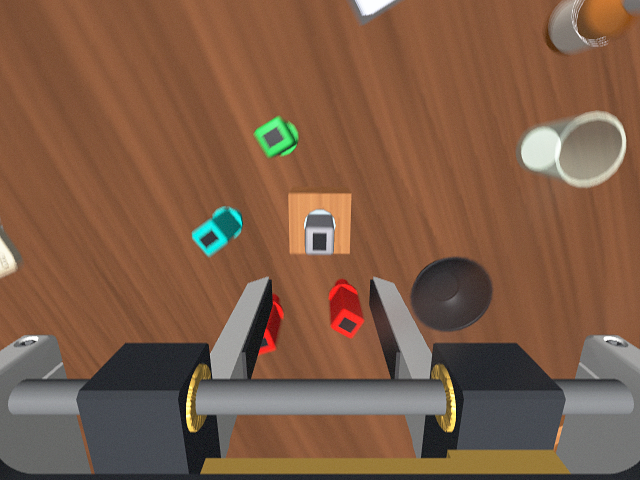

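The grey gauge at (320,235) stands in the wooden block. Green (276,137), cyan (212,235) and red (345,308), (268,330) are the decoys. The gauge is square to the tool at yaw ≈ 69, at about (0.475,-0.1875). Next is the rail.

>>> arm_command(
  translation=[
    [0.3, 0.02, 0],
    [0.6, 0.04, 0],
    [0.9, 0.07, 0],
    [0.98, 0.08, 0],
  ],
  turn=[
    [0, 0, 0],
    [0, 0, 0],
    [0, 0, 0],
    [0, 0, 0],
  ],
  hand=-1,
)

```text
time_s: 3.18
tcp_pos: [0.5634, -0.0086, 0.2495]
ee_rot: [180.0, -0.1, 68.3]
ft_force: [-0.5, 0.4, 0.1]
finger_gap: 0.983
grip_force: 0.0
```

>>> arm_command(
  translation=[
    [0.25, 0.02, 0.05],
    [0.49, 0.04, 0.1],
    [0.49, 0.04, 0.2],
    [0.49, 0.04, 0.25],
    [0.49, 0.04, 0.25],
  ],
  turn=[
    [0, 0, -0.2],
    [0, 0, -0.4],
    [0, 0, -0.6],
    [0, 0, -0.665],
    [0, 0, -0.665],
  ],
)

```text
time_s: 3.8
tcp_pos: [0.6053, 0.0731, 0.1987]
ee_rot: [-179.9, 0.1, 97.8]
ft_force: [-0.4, 0.7, -0.2]
finger_gap: 0.999
grip_force: 0.0
```

Run:
```python
from h import *
s=status.sense(); print(s["time_s"],s["tcp_pos"],s["ee_rot"],s["finger_gap"])
C=cam("wrist"); im=eyes.capture("wrist"); save(im,"w2.png")
for k,z in [("rail",.0),("ring_mark",.024),("rail_end",.012),("dock_end",.012),("dock",0)]:
    print(k,[(np.round(d["uv"],1).tolist(),round(d["confidence"],2),np.round(back(d["uv"],z,C)[:2],4).tolist()) for d in spotter.mark_of(k,"wrist")[:4]])
```

```text
3.8 [0.60533063 0.0731255  0.19873504] [-1.79878270e+02  6.61765586e-02  9.78374122e+01] 0.9993635673596499
rail [([318.8, 232.9], 0.65, [0.6043, 0.0583])]
ring_mark [([321.0, 212.3], 0.96, [0.6029, 0.0862])]
rail_end [([319.0, 170.9], 0.65, [0.5955, 0.1254])]
dock_end []
dock [([176.8, 437.2], 0.28, [0.4545, -0.2479])]
```

View pics/w2.png

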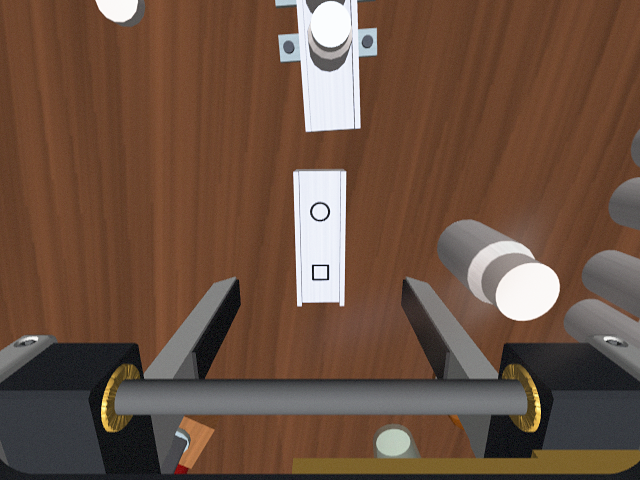

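The rail spans (294–346, 171–305) with its ring at (320,212). The dock's open end is at (306,131)–(360,128), turned slightly. Now the edges, measured at lip-top height.

```bash
cat >> h.py <<'E'
def edges(im,rows,C,cols,z=.032):
    b=im[:,:,2].astype(float); L=[];Rr=[]
    for v in rows:
        x=np.where(b[v,cols[0]:cols[1]]>130)[0]+cols[0]
        if len(x)>20: L.append(back((x[0]-.5,v),z,C)[:2]); Rr.append(back((x[-1]+.5,v),z,C)[:2])
    out=[]
    for P in (L,Rr):
        P=np.array(P); vx,vy,x0,y0=cv2.fitLine(P.astype(np.float32),cv2.DIST_HUBER,0,.001,.001).ravel()
        if vy<0: vx,vy=-vx,-vy
        out.append((np.degrees(np.arctan2(vy,vx)),np.array([x0,y0])))
    a=(out[0][0]+out[1][0])/2; d=np.array([np.cos(np.radians(a)),np.sin(np.radians(a))]); n=np.array([-d[1],d[0]])
    w=(out[0][1]-out[1][1])@n; c=(out[0][1]@n+out[1][1]@n)/2
    return a,[o[0] for o in out],w,c,d,n
def endrow(im,cols,v0,v1):
    # subpixel row of the strongest brightness transition along columns
    return [(u,v0+int(np.argmax(np.abs(np.diff(im[v0:v1,u,2].astype(float)))))+.5) for u in cols]
E
python3 - <<'E'
from h import *
C=cam("wrist"); im=cv2.cvtColor(cv2.imread("pics/w2.png"),cv2.COLOR_BGR2RGB)
a,aa,w,c,d,n=edges(im,range(185,295),C,(270,370)); print("rail",a,aa,w,c)
A,AA,W,Cc,D,N=edges(im,range(75,122),C,(280,385)); print("dock",A,AA,W,Cc)
# end faces at lip tops
for nm,cols,v0,v1,dd in [("rail+x lips",[297,343],160,182,d),("rail-x lips",[299,342],295,315,d),("dock lips",[308,357],115,142,D)]:
    e=endrow(im,cols,v0,v1); P=[back((u,v),.032,C)[:2] for u,v in e]; print(nm,e,[np.round(p,4) for p in P],[round(float(p@dd),4) for p in P])
print(im[160:182,297,2],im[160:182,320,2],im[115:142,308,2],im[115:142,357,2])
E
```

```text
rail 98.40962 [np.float32(98.30388), np.float32(98.51536)] 0.050709117 -0.6094383
dock 101.17319 [np.float32(101.59264), np.float32(100.75372)] 0.05072995 -0.62474436
rail+x lips [(297, 168.5), (343, 170.5)] [array([0.5757, 0.1284]), array([0.6192, 0.1327])] [0.0428, 0.0407]
rail-x lips [(299, 306.5), (342, 305.5)] [array([ 0.5953, -0.015 ]), array([ 0.6407, -0.0075])] [-0.1019, -0.1011]
dock lips [(308, 131.5), (357, 128.5)] [array([0.5817, 0.1629]), array([0.6259, 0.1718])] [0.0471, 0.0473]
[ 48  46  43  45  42  45  46  38  45 119 143 189 249 254 253 252 251 252
 251 251 251 251] [ 44  48  47  41  48  45  43  47  52 121 128 236 252 249 250 249 250 250
 250 249 249 250] [249 250 249 249 249 248 249 248 249 248 249 249 249 248 250 254 216  75
  44  45  49  41  43  48  41  44  47] [249 248 248 248 249 248 249 249 249 248 249 250 255 192  38  42  42  45
  42  43  42  40  40  39  46  38  38]
```

Run:
```python
from h import *
delta((.6074,.0587,.026),98.4)
```

```text
trans [-0.0819, -0.0071, 0.8714] turn [0.0017, 0.0003, -0.0076] dist rows 2.8007501266223485 0.03275432123681272
```

>>> arm_command(
  translation=[
    [-0.08, -0.007, 0.2],
    [-0.08, -0.007, 0.45],
    [-0.08, -0.007, 0.7],
    [-0.08, -0.007, 0.83],
    [-0.08, -0.007, 0.865],
    [-0.08, -0.007, 0.865],
  ],
  turn=[
    [0, 0, -0.01],
    [0, 0, -0.01],
    [0, 0, -0.01],
    [0, 0, -0.01],
    [0, 0, -0.01],
    [0, 0, -0.01],
  ],
)

```text
time_s: 4.85
tcp_pos: [0.6073, 0.0595, 0.0271]
ee_rot: [180.0, 0.0, 98.6]
ft_force: [-0.4, 0.4, 0.4]
finger_gap: 1.001
grip_force: 0.0
```

>>> arm_command(
  translation=[
    [0, 0, 0],
    [0, 0, 0],
    [0, 0, 0],
    [0, 0, 0],
    [0, 0, 0],
    [0, 0, 0],
  ],
  turn=[
    [0, 0, 0],
    [0, 0, 0],
    [0, 0, 0],
    [0, 0, 0],
    [0, 0, 0],
    [0, 0, 0],
  ],
  hand=0.4,
  squeeze=20,
)

```text
time_s: 5.6
tcp_pos: [0.6066, 0.0593, 0.0266]
ee_rot: [-180.0, 0.0, 98.6]
ft_force: [-1.3, 0.2, 1.8]
finger_gap: 0.529
grip_force: 20.0
```

Run:
```python
from h import *
s=status.sense(); print(s["finger_gap"],s["grip_force"],s["tcp_pos"],s["ee_rot"],s["ft_force"])
yd=np.radians(s["ee_rot"][2]); 
t=np.array([.6174,.0987])-.005*np.array([-.1938,.981])
delta((*t,.027),101.2)
```

```text
0.5291954554794163 19.9893207103014 [0.60660213 0.05930024 0.02658106] [-1.79977282e+02  9.95886106e-03  9.85880974e+01] [-1.30198457  0.21091522  1.83561651]
trans [0.1618, 0.0839, -0.0022] turn [-0.0005, 0.0002, -0.058] dist rows 0.5831826217472351 0.2441142404706589
```

>>> arm_command(
  translation=[
    [0.04, 0.02, 0],
    [0.08, 0.04, 0],
    [0.12, 0.065, 0],
    [0.16, 0.084, 0],
    [0.16, 0.084, 0],
    [0.16, 0.084, 0],
  ],
  turn=[
    [0, 0, -0.015],
    [0, 0, -0.03],
    [0, 0, -0.045],
    [0, 0, -0.058],
    [0, 0, -0.058],
    [0, 0, -0.058],
  ],
)

```text
time_s: 6.35
tcp_pos: [0.6193, 0.0959, 0.0267]
ee_rot: [179.9, -0.1, 101.3]
ft_force: [0.3, 2.3, 1.4]
finger_gap: 0.528
grip_force: 20.0
```

Run:
```python
from h import *
s=status.sense(); print(s["tcp_pos"],s["ee_rot"],s["ft_force"])
C=cam("wrist"); im=eyes.capture("wrist"); save(im,"w3.png")
```

```text
[0.61932198 0.09589535 0.02666006] [ 1.79858372e+02 -1.48068176e-01  1.01265328e+02] [0.31056162 2.28374943 1.43563274]
```

View pics/w3.png

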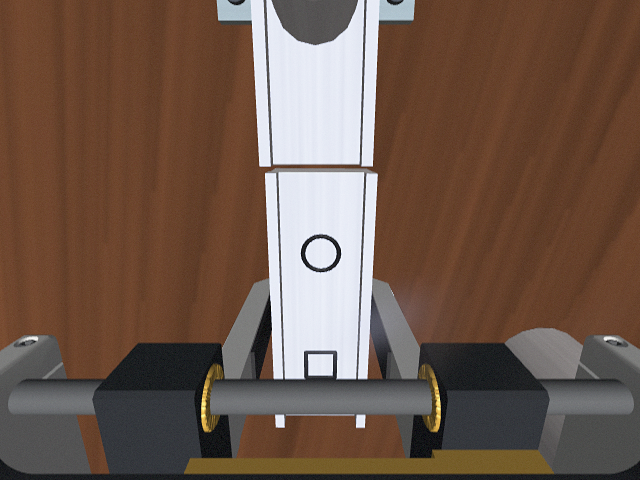

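The gap is about 6 px (rows 166–172), and the rail sits about 5 px to the right of the dock. Measuring the residual now.

Run:
```python
from h import *
C=cam("wrist"); im=cv2.cvtColor(cv2.imread("pics/w3.png"),cv2.COLOR_BGR2RGB)
a,aa,w,c,d,n=edges(im,range(178,270),C,(235,400)); print("rail",a,aa,w,c)
A,AA,W,Cc,D,N=edges(im,range(60,158),C,(235,400)); print("dock",A,AA,W,Cc)
P=back((318,168),.032,C)[:2]
# lateral offset at joint
L=lambda c,n,d:(c*n+(P@d)*d)
print("lateral rail-dock along N", (L(c,n,d)-L(Cc,N,D))@N)
for u in (268,272,366,370): print(u,im[155:182,u,2])
for u in (272,368):
  print([round(float(back((u,v),.032,C)[:2]@D),4) for v in (165.5,166.5,170.5,171.5,172.5)])
```

```text
rail 101.12279 [np.float32(101.2183), np.float32(101.027275)] 0.05041335 -0.62506604
dock 101.38479 [np.float32(101.37502), np.float32(101.394554)] 0.050377417 -0.62299395
lateral rail-dock along N -0.002271091534552169
268 [247 245 247 246 246 246 246 246 245 247 254 192  27  44  47  40 105 129
 232 248 246 246 246 245 246 246 246]
272 [127 130 100  78  75  75  76  76  80  81  62  40  41  42  48 115 134 123
 229 248 246 245 244 246 246 245 246]
366 [244 245 245 244 245 244 245 244 246 249 238 144  28  89 126 132 133 131
 134 163 178 213 234 231 231 232 233]
370 [244 245 244 245 244 244 245 245 244 248 239 144  25  40  34  89 129 128
 172 239 247 246 245 245 245 244 246]
[0.0432, 0.0428, 0.041, 0.0406, 0.0402]
[0.0431, 0.0427, 0.0409, 0.0405, 0.0401]
```

>>> arm_command(
  translation=[
    [0, -0.006, 0],
    [0, -0.012, 0],
    [0.004, -0.012, 0],
    [0.008, -0.012, 0],
    [0.012, -0.012, 0],
    [0.015, -0.012, 0],
    [0.018, -0.012, 0],
    [0.02, -0.012, 0],
    [0.02, -0.012, 0],
  ],
  turn=[
    [0, 0, -0.005],
    [0, 0, -0.005],
    [0, 0, -0.005],
    [0, 0, -0.005],
    [0, 0, -0.005],
    [0, 0, -0.005],
    [0, 0, -0.005],
    [0, 0, -0.005],
    [0, 0, -0.005],
  ],
)

```text
time_s: 7.52
tcp_pos: [0.6152, 0.0964, 0.0266]
ee_rot: [-180.0, 0.0, 101.4]
ft_force: [0.2, -3.5, 5.0]
finger_gap: 0.53
grip_force: 20.0
```

```bash
cat > m.py <<'E'
from h import *
import sys
s=status.sense(); print(s["time_s"],s["tcp_pos"],s["ee_rot"],s["ft_force"])
C=cam("wrist"); im=eyes.capture("wrist"); save(im,sys.argv[1])
a,aa,w,c,d,n=edges(im,range(178,270),C,(235,400)); print("rail",a,w)
A,AA,W,Cc,D,N=edges(im,range(60,158),C,(235,400)); print("dock",A,W)
P=back((318,168),.032,C)[:2]; L=lambda c,n,d:(c*n+(P@d)*d)
print("lat", (L(c,n,d)-L(Cc,N,D))@N)
for u in (264,268,272,362,366,370): print(u,im[150:185,u,2])
E
python3 m.py w4.png
```

```text
7.525 [0.61524763 0.09635219 0.02658339] [-1.79958621e+02  4.85520253e-02  1.01401858e+02] [ 0.20574856 -3.54402491  5.00524911]
rail 101.23811 0.05039233
dock 101.40639 0.050380964
lat 0.001822788259366725
264 [47 37 39 42 49 44 47 43 36 46 39 42 44 34 41 45 41 45 39 47 42 40 37 32
 32 32 33 34 31 27 26 29 29 28 28]
268 [255 255 255 255 255 255 243 222 222 222 224 192 160 158 161 157 159 129
  99  67  27  88 116 205 244 245 246 245 246 246 245 246 246 245 245]
272 [244 244 245 245 244 244 243 245 243 245 245 244 244 245 244 245 245 247
 235 141 106 136 125 202 244 246 246 244 245 245 246 244 245 245 246]
362 [244 245 244 245 243 244 244 245 245 244 246 246 243 245 245 245 229 140
  77 123 136 122 200 240 246 244 246 247 246 247 245 246 247 248 248]
366 [246 245 245 245 247 246 246 246 246 246 246 247 246 247 247 248 235 142
  76 123 133 137 135 111 153 177 181 173 210 232 231 231 228 231 231]
370 [ 78  67  75  69  67  71  66  68  65  66  68  66  65  64  68  65  64 103
 120  75  80 125 131 146 234 248 246 245 246 244 245 245 245 245 246]
```

>>> arm_command(
  translation=[
    [0.004, 0.004, 0],
    [0.008, 0.008, 0],
    [0.012, 0.008, 0],
    [0.016, 0.008, 0],
    [0.02, 0.008, 0],
    [0.02, 0.008, 0],
    [0.02, 0.008, 0],
  ],
  turn=[
    [0, 0, 0],
    [0, 0, 0],
    [0, 0, 0],
    [0, 0, 0],
    [0, 0, 0],
    [0, 0, 0],
    [0, 0, 0],
  ],
)

```text
time_s: 8.45
tcp_pos: [0.6157, 0.0984, 0.0266]
ee_rot: [-179.9, 0.2, 101.3]
ft_force: [0.0, -8.5, 6.8]
finger_gap: 0.534
grip_force: 20.0
```

```bash
python3 m.py w5.png
```

```text
8.45 [0.61568541 0.09844231 0.0265834 ] [-179.86770541    0.18966182  101.33825903] [ 0.04527941 -8.46757145  6.75993937]
rail 101.18837 0.05037363
dock 101.43379 0.050362002
lat 0.0008859729654089903
264 [ 33  27  38  37  34  36  34  38  35  35  34  39  33  43  40  39  39  41
  39  43  40  40  37  79 103  92  66  28  27  28  31  32  31  29  32]
268 [245 244 244 244 244 245 243 244 244 245 244 244 244 245 246 246 245 247
 247 246 246 245 245 245 245 245 245 245 245 245 245 245 244 246 245]
272 [244 244 245 245 245 244 244 244 244 244 243 245 243 244 244 243 244 244
 244 243 243 245 243 244 245 245 245 245 244 245 245 245 245 245 245]
362 [244 243 243 244 243 244 245 243 244 244 244 245 243 244 244 244 244 244
 244 247 237 165 182 235 245 245 246 246 245 246 247 245 247 247 246]
366 [255 255 255 255 244 228 231 231 232 232 230 206 178 176 177 179 175 150
 120 121 115  85 100 115 150 180 178 175 213 231 230 231 230 230 252]
370 [250 251 248 250 250 249 249 249 248 247 247 247 248 247 246 246 244 246
 245 246 245 246 248 224 232 247 244 245 244 245 245 246 245 245 245]
```

Flush, with contact at about 8 N and the residuals small. I'll release and go up.

>>> arm_command(
  translation=[
    [0.015, 0.008, 0],
    [0.01, 0.008, 0],
    [0.005, 0.008, 0],
    [0, 0, 0],
    [0, 0, -0.1],
    [0, 0, -0.4],
    [0, 0, -0.7],
    [0, 0, -0.85],
    [0, 0, -0.85],
  ],
  turn=[
    [0, 0, 0],
    [0, 0, 0],
    [0, 0, 0],
    [0, 0, 0],
    [0, 0, 0],
    [0, 0, 0],
    [0, 0, 0],
    [0, 0, 0],
    [0, 0, 0],
  ],
  hand=-1,
)

```text
time_s: 9.62
tcp_pos: [0.6182, 0.1018, 0.2008]
ee_rot: [179.6, 0.0, 101.4]
ft_force: [-0.1, -0.7, -0.7]
finger_gap: 0.999
grip_force: 0.0
```

Run:
```python
from h import *
s=status.sense(); print(s["time_s"],s["tcp_pos"],s["ee_rot"],s["ft_force"],s["finger_gap"])
C=cam("wrist"); im=eyes.capture("wrist"); save(im,"w6.png")
print([(np.round(d["uv"],1).tolist(),round(d["confidence"],2),np.round(back(d["uv"],.024,C)[:2],4).tolist()) for d in spotter.mark_of("ring_mark","wrist")[:3]])
# ring centre by blob contour
g=cv2.cvtColor(im,cv2.COLOR_RGB2GRAY); cs,_=cv2.findContours((g<120).astype(np.uint8),cv2.RETR_LIST,cv2.CHAIN_APPROX_NONE)
for k in cs:
    if len(k)>=20:
        (x,y),(w,h),_=cv2.fitEllipse(k)
        if 10<w<40 and h/w<1.25 and 260<x<380 and y<330: print("ring",x,y,w,h,back((x,y),.024,C))
cv2.imwrite("pics/w6c.png",cv2.resize(cv2.imread("pics/w6.png")[60:320,200:460],None,fx=2,fy=2))
delta((.4755,-.1875,.25),69)
```

```text
9.625 [0.61816883 0.10182247 0.20077159] [1.79585090e+02 3.09206069e-04 1.01409045e+02] [-0.06267013 -0.66358249 -0.73769466] 0.9990896652756841
[([317.6, 201.2], 0.83, [0.6109, 0.1253])]
ring 315.5843811035156 261.92510986328125 16.00840950012207 17.294099807739258 [0.62144607 0.06162346 0.024     ]
ring 315.5 261.5 17.78469467163086 17.78469467163086 [0.62126658 0.06207306 0.024     ]
ring 315.5362243652344 200.48423767089844 17.16057014465332 17.323633193969727 [0.60875494 0.12558645 0.024     ]
ring 315.5295104980469 200.3144989013672 18.260522842407227 18.750905990600586 [0.60871528 0.12575257 0.024     ]
ring 315.0079040527344 25.30946159362793 39.91349411010742 45.58997344970703 [0.57859882 0.27582699 0.024     ]
trans [-1.2751, -0.9735, -0.2656] turn [0.0003, 0.0003, 0.7203] dist rows 5.203399343325813 3.0290936070507444
```

View pics/w6c.png

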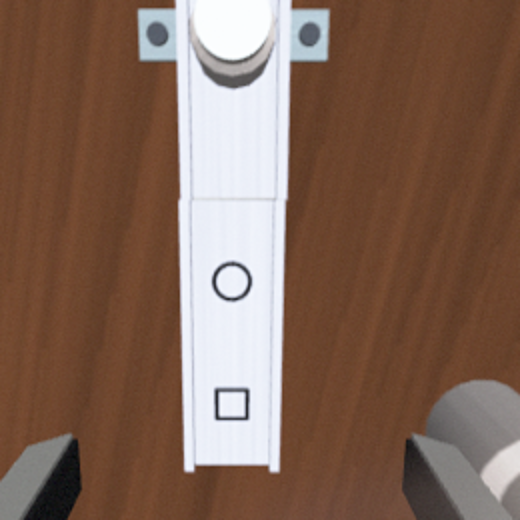

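The joint is closed and in line: seam at crop (232,199), ring at (232,281). Next is the gauge.

>>> arm_command(
  translation=[
    [-0.22, -0.17, -0.1],
    [-0.45, -0.34, -0.2],
    [-0.68, -0.51, -0.25],
    [-0.9, -0.69, -0.27],
    [-0.9, -0.69, -0.27],
  ],
  turn=[
    [0, 0, 0.1],
    [0, 0, 0.3],
    [0, 0, 0.5],
    [0, 0, 0.72],
    [0, 0, 0.72],
  ],
  hand=-0.2,
)

```text
time_s: 10.35
tcp_pos: [0.5135, -0.1076, 0.2494]
ee_rot: [-179.8, 0.2, 68.5]
ft_force: [-0.2, 0.8, -0.1]
finger_gap: 0.6
grip_force: 0.0
```

Run:
```python
from h import *
print(status.sense()["tcp_pos"]); delta((.4755,-.1875,.2),69)
```

```text
[ 0.51347378 -0.10758921  0.24940621]
trans [-0.4404, -0.0295, 0.2488] turn [-0.0038, 0.0049, -0.011] dist rows 1.6213547454227584 0.05299008476558314
```

>>> arm_command(
  translation=[
    [-0.2, -0.015, 0.12],
    [-0.44, -0.03, 0.25],
    [-0.44, -0.03, 0.25],
    [-0.44, -0.03, 0.25],
  ],
  turn=[
    [0, 0, -0.01],
    [0, 0, -0.01],
    [0, 0, -0.01],
    [0, 0, -0.01],
  ],
)

```text
time_s: 10.85
tcp_pos: [0.4799, -0.1811, 0.1997]
ee_rot: [-179.9, -0.1, 69.6]
ft_force: [0.9, 0.2, 0.4]
finger_gap: 0.603
grip_force: 0.0
```

Run:
```python
from h import *
s=status.sense(); print(s["time_s"],s["tcp_pos"],s["ee_rot"],s["ft_force"],s["finger_gap"])
C=cam("wrist"); im=eyes.capture("wrist"); save(im,"w7.png")
for k,z in [("gauge",.055),("holder",0)]:
    print(k,[(np.round(d["uv"],1).tolist(),round(d["confidence"],2),np.round(back(d["uv"],z,C)[:2],4).tolist()) for d in spotter.mark_of(k,"wrist")[:5]])
for p in [(.4755,-.1875,.121),(.4755,-.1875,.055)]: print(proj(p,C))
cv2.imwrite("pics/w7c.png",cv2.resize(cv2.imread("pics/w7.png")[130:360,190:450],None,fx=2,fy=2))
```

```text
10.85 [ 0.47987107 -0.18108624  0.19974852] [-1.79915516e+02 -7.40795116e-02  6.95663302e+01] [0.93825653 0.21413225 0.40312989] 0.6033554353079059
gauge [([340.0, 323.7], 0.93, [0.4653, -0.2766]), ([212.5, 232.6], 0.82, [0.386, -0.1456]), ([254.8, 336.1], 0.75, [0.379, -0.2597]), ([276.9, 140.4], 0.63, [0.4735, -0.0906]), ([318.9, 239.7], 0.55, [0.4762, -0.1865])]
holder [([320.5, 225.1], 0.83, [0.4778, -0.1864])]
[317.97213144 265.82065483]
[318.53189404 240.94984744]
```

View pics/w7c.png

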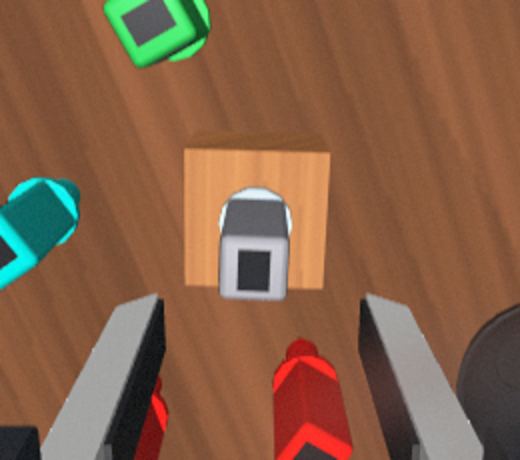

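The gauge's top centre is at full px (317,264), as projected. The fingers straddle it and the decoys are clear. I'll descend part way and re-check the TCP.

>>> arm_command(
  translation=[
    [-0.02, 0, 0.1],
    [-0.035, 0, 0.2],
    [-0.035, 0, 0.25],
    [-0.035, 0, 0.25],
    [-0.035, 0, 0.25],
  ],
  turn=[
    [0, 0, 0.03],
    [0, 0, 0.03],
    [0, 0, 0.03],
    [0, 0, 0.03],
    [0, 0, 0.03],
  ],
)

```text
time_s: 11.62
tcp_pos: [0.4778, -0.1888, 0.1511]
ee_rot: [179.9, -0.0, 68.2]
ft_force: [-0.3, -0.9, 0.2]
finger_gap: 0.601
grip_force: 0.0
```

Run:
```python
from h import *
s=status.sense(); print(s["time_s"],s["tcp_pos"],s["ee_rot"]); delta((.4755,-.187,.096),68)
```

```text
11.625 [ 0.47776434 -0.18884095  0.15111818] [ 1.79928257e+02 -1.50253025e-02  6.81584286e+01]
trans [0.0043, -0.0143, 0.2756] turn [0.0016, -0.0003, 0.0035] dist rows 0.8831260798207238 0.016313559314774847
```

>>> arm_command(
  translation=[
    [0.004, -0.013, 0.05],
    [0.004, -0.013, 0.14],
    [0.004, -0.013, 0.23],
    [0.004, -0.013, 0.275],
    [0.004, -0.013, 0.275],
    [0.004, -0.013, 0.275],
  ],
  turn=[
    [0, 0, 0],
    [0, 0, 0],
    [0, 0, 0],
    [0, 0, 0],
    [0, 0, 0],
    [0, 0, 0],
  ],
)

```text
time_s: 12.38
tcp_pos: [0.4754, -0.1875, 0.0959]
ee_rot: [179.9, -0.0, 68.1]
ft_force: [-0.5, 0.6, 0.2]
finger_gap: 0.602
grip_force: 0.0
```

>>> arm_command(
  translation=[
    [0, 0, 0],
    [0, 0, 0],
    [0, 0, 0],
    [0, 0, 0],
    [0, 0, 0],
    [0, 0, 0],
  ],
  turn=[
    [0, 0, 0],
    [0, 0, 0],
    [0, 0, 0],
    [0, 0, 0],
    [0, 0, 0],
    [0, 0, 0],
  ],
  hand=0.9,
  squeeze=25,
)

```text
time_s: 13.12
tcp_pos: [0.4749, -0.1874, 0.0956]
ee_rot: [-180.0, 0.0, 68.1]
ft_force: [-0.4, -1.0, 3.3]
finger_gap: 0.277
grip_force: 25.0
```

Run:
```python
from h import *
s=status.sense(); print(s["time_s"],s["tcp_pos"],s["ee_rot"],s["finger_gap"]*94,s["grip_force"],s["ft_force"])
```

```text
13.125 [ 0.47488712 -0.18737425  0.09560811] [-1.79995703e+02  5.07766241e-03  6.81206389e+01] 26.055244716981566 25.00007003545761 [-0.39932091 -0.99028058  3.26129243]
```

>>> arm_command(
  translation=[
    [0, 0, -0.05],
    [0, 0, -0.15],
    [0, 0, -0.3],
    [0, 0, -0.45],
    [0, 0, -0.6],
    [0, 0, -0.7],
    [0, 0, -0.7],
    [0, 0, -0.7],
  ],
  turn=[
    [0, 0, 0],
    [0, 0, 0],
    [0, 0, 0],
    [0, 0, 0],
    [0, 0, 0],
    [0, 0, 0],
    [0, 0, 0],
    [0, 0, 0],
  ],
)

```text
time_s: 14.12
tcp_pos: [0.4743, -0.1872, 0.2348]
ee_rot: [-179.9, 0.0, 68.1]
ft_force: [1.5, -0.2, -2.0]
finger_gap: 0.275
grip_force: 25.0
```

Run:
```python
from h import *
s=status.sense(); print(s["time_s"],s["tcp_pos"],s["ee_rot"],s["finger_gap"]*94,s["grip_force"],s["ft_force"])
delta((.61,.1265,.22),101)
```

```text
14.125 [ 0.47429632 -0.1871997   0.23479245] [-1.79923006e+02  3.96338004e-03  6.81222713e+01] 25.835470566638406 24.999286830425262 [ 1.49064865 -0.24320143 -2.02695696]
trans [1.7084, 0.0453, 0.0738] turn [-0.0017, -0.0004, -0.7306] dist rows 5.4738197207362 3.0726933850710543
```

>>> arm_command(
  translation=[
    [0.1, 0, 0],
    [0.25, 0.01, 0],
    [0.45, 0.02, 0],
    [0.65, 0.02, 0],
    [0.85, 0.02, 0],
    [0.95, 0.02, 0],
  ],
  turn=[
    [0, 0, 0],
    [0, 0, -0.1],
    [0, 0, -0.2],
    [0, 0, -0.35],
    [0, 0, -0.5],
    [0, 0, -0.65],
  ],
)

```text
time_s: 14.88
tcp_pos: [0.5493, -0.0097, 0.2341]
ee_rot: [-179.9, -0.1, 97.8]
ft_force: [-0.2, -0.5, -1.3]
finger_gap: 0.276
grip_force: 25.0
```

Run:
```python
from h import *
print(status.sense()["tcp_pos"]); delta((.61,.1265,.16),101)
```

```text
[ 0.54931217 -0.00966594  0.23412746]
trans [0.6329, 0.3935, 0.371] turn [-0.0023, -0.0023, -0.0716] dist rows 2.6638465914231513 0.3015926913116601
```

>>> arm_command(
  translation=[
    [0.12, 0.08, 0.03],
    [0.28, 0.18, 0.1],
    [0.45, 0.3, 0.2],
    [0.58, 0.37, 0.3],
    [0.62, 0.39, 0.36],
    [0.62, 0.39, 0.37],
    [0.62, 0.39, 0.37],
    [0.62, 0.39, 0.37],
  ],
  turn=[
    [0, 0, -0.02],
    [0, 0, -0.04],
    [0, 0, -0.06],
    [0, 0, -0.07],
    [0, 0, -0.07],
    [0, 0, -0.07],
    [0, 0, -0.07],
    [0, 0, -0.07],
  ],
)

```text
time_s: 15.88
tcp_pos: [0.6113, 0.1189, 0.1623]
ee_rot: [179.9, 0.0, 100.4]
ft_force: [-0.4, 0.7, -1.2]
finger_gap: 0.276
grip_force: 25.0
```

Run:
```python
from h import *
s=status.sense(); print(s["time_s"],s["tcp_pos"],s["ee_rot"],s["ft_force"])
C=cam("wrist"); im=eyes.capture("wrist"); save(im,"w8.png")
cv2.imwrite("pics/w8c.png",cv2.resize(cv2.imread("pics/w8.png")[110:370,190:450],None,fx=2,fy=2))
for k,z in [("ring_mark",.024),("gauge_tip",s["tcp_pos"][2]-.0856)]:
    print(k,[(np.round(d["uv"],1).tolist(),round(d["confidence"],2),np.round(back(d["uv"],z,C)[:2],4).tolist()) for d in spotter.mark_of(k,"wrist")[:3]])
p=np.array(s["tcp_pos"]); print("expected tip px",proj(p-[0,0,.0856],C),"tip over mark",proj([p[0],p[1],.024],C))
Cs=cam("side"); save(eyes.capture("side"),"s2.png")
for k,z in [("ring_mark",.024),("gauge_tip",p[2]-.0856)]:
    print("side",k,[(np.round(d["uv"],1).tolist(),round(d["confidence"],2),np.round(back(d["uv"],z,Cs)[:2],4).tolist()) for d in spotter.mark_of(k,"side")[:3]])
Ct=cam("top"); save(eyes.capture("top"),"t2.png")
print("top",[(np.round(d["uv"],1).tolist(),round(d["confidence"],2),np.round(back(d["uv"],.024,Ct)[:2],4).tolist()) for d in spotter.mark_of("ring_mark","top")[:3]])
```

```text
15.875 [0.61130573 0.1189032  0.16231912] [1.79938908e+02 4.50460463e-02 1.00404738e+02] [-0.35451496  0.69740625 -1.22647059]
ring_mark [([321.1, 225.4], 0.56, [0.6095, 0.1276])]
gauge_tip [([83.1, 413.1], 0.54, [0.4303, -0.0662]), ([456.7, 303.9], 0.35, [0.7251, 0.0965])]
expected tip px [321.53920591 253.38526509] tip over mark [321.26621754 234.89079913]
side ring_mark [([278.6, 320.6], 0.88, [0.6098, 0.1261]), ([269.9, 282.3], 0.34, [0.6443, 0.0457])]
side gauge_tip [([277.7, 320.7], 0.72, [0.6003, 0.1635])]
top [([255.2, 240.4], 0.92, [0.6075, 0.1284]), ([443.7, 247.9], 0.57, [0.5828, -0.3252]), ([270.3, 237.8], 0.46, [0.6133, 0.0919])]
```

View pics/w8c.png

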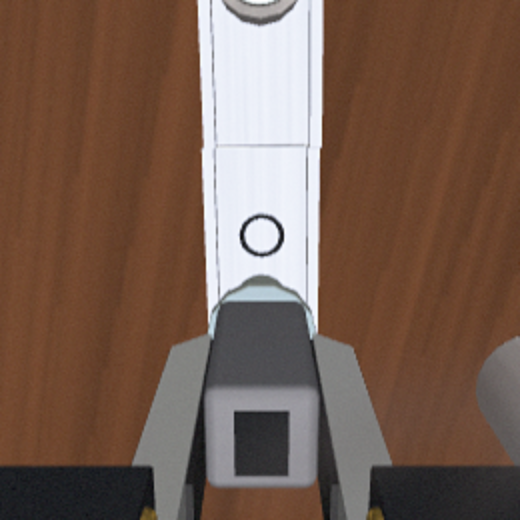

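Run:
```python
from h import *
C=cam("wrist"); s=status.sense(); p=np.array(s["tcp_pos"]); print(p,s["ee_rot"])
print("ring",back((321,227.5),.024,C)); R=Ro.from_euler('xyz',s["ee_rot"],degrees=True)
for dx in (-.013,.013): print([np.round(proj(p+R.apply([dx,dy,-.0254]),C)-[190,110],1)*2 for dy in (-.013,.013)])
delta((.610,.1262,.116),100.4)
```

```text
[0.61098228 0.12033773 0.1616607 ] [1.79985108e+02 3.39681225e-03 1.00512553e+02]
ring [0.60930916 0.12735872 0.024     ]
[array([208.4, 495.8]), array([322. , 495.8])]
[array([205.8, 393. ]), array([325.2, 393. ])]
trans [0.0297, 0.0005, 0.2283] turn [0.0003, 0.0001, 0.0025] dist rows 0.7367354189677763 0.010615401704378776
```

>>> arm_command(
  translation=[
    [0.01, 0, 0.06],
    [0.02, 0, 0.12],
    [0.026, 0, 0.17],
    [0.026, 0, 0.2],
    [0.026, 0, 0.225],
    [0.026, 0, 0.225],
    [0.026, 0, 0.225],
  ],
  turn=[
    [0, 0, 0],
    [0, 0, 0],
    [0, 0, 0],
    [0, 0, 0],
    [0, 0, 0],
    [0, 0, 0],
    [0, 0, 0],
  ],
)

```text
time_s: 17.15
tcp_pos: [0.6103, 0.1255, 0.1168]
ee_rot: [180.0, -0.0, 100.5]
ft_force: [-0.6, 0.2, -1.7]
finger_gap: 0.277
grip_force: 25.0
```

Run:
```python
from h import *
s=status.sense(); print(s["time_s"],s["tcp_pos"],s["ee_rot"],s["ft_force"])
a=eyes.capture("side"); b=eyes.capture("wrist"); print(status.sense()["tcp_pos"])
C=cam("wrist"); Cs=cam("side"); p=np.array(status.sense()["tcp_pos"])
print("ring side",[(np.round(d["uv"],1).tolist(),round(d["confidence"],2)) for d in spotter.mark_of("ring_mark","side")[:2]],"tip exp side",proj(p-[0,0,.0856],Cs))
u,v=proj([.61,.126,.05],Cs).astype(int); print("crop origin",u-35,v-45)
A=cv2.resize(a[v-45:v+45,u-35:u+35],None,fx=6,fy=6,interpolation=cv2.INTER_CUBIC)
B=cv2.resize(b[90:360,240:400],(320,540)); save(np.hstack([A,B]),"x9.png")
```

```text
17.15 [0.61026124 0.12553543 0.11677522] [ 1.79962991e+02 -4.81846875e-04  1.00513710e+02] [-0.59145808  0.20382027 -1.67893009]
[0.6103066  0.12555224 0.11691157]
ring side [([275.1, 315.8], 0.84)] tip exp side [278.19376311 317.68928465]
crop origin 242 266
```

View pics/x9.png

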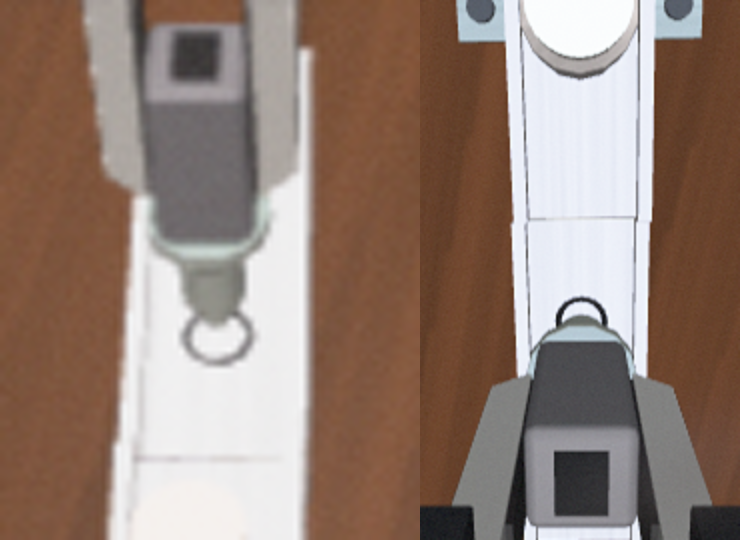

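Run:
```python
from h import *
C=cam("wrist"); Cs=cam("side"); p=np.array(status.sense()["tcp_pos"]); print(p)
f=lambda X:(proj(X,Cs)-[242,266])*6
for dz,n in [(.0254,"top"),(-.0406,"origin"),(-.0706,"stembot"),(-.0856,"tip")]: print(n,f(p+[0,0,dz]))
print("landing",f([p[0],p[1],.024]), "tip px/mm x,y", f([p[0]+.001,p[1],.024])-f([p[0],p[1],.024]), f([p[0],p[1]+.001,.024])-f([p[0],p[1],.024]))
print("ring via side",back((242+218/6,266+337/6),.024,Cs))
b=lambda X:(proj(X,C)-[240,90])*2+[420,0]
print("wrist: top",b(p+[0,0,.0254]),"landing",b([p[0],p[1],.024])); print("ring wrist from top arc", back((240+(582-420)/2,90+321/2),.024,C))
```

```text
[0.61025507 0.12553899 0.11688133]
top [196.31100604  44.55709895]
origin [209.3811841  209.51175373]
stembot [214.77569922 277.59425224]
tip [217.35830583 310.18852752]
landing [218.58575469 325.67977802] tip px/mm x,y [-3.47021975 -0.50372506] [-0.78824587  2.86518035]
ring via side [0.60955703 0.12935647 0.024     ]
wrist: top [585.40728454 485.65473451] landing [583.07030269 321.00202069]
ring wrist from top arc [0.60984334 0.12546356 0.024     ]
```

Relative to the ring, the tip lands on centre within about 1–2 mm in both views. I'll lower in small steps and watch the force (baseline Fz ≈ -1.7 N).

>>> arm_command(
  translation=[
    [0, 0, 0.01],
    [0, 0, 0.02],
    [0, 0, 0.03],
    [0, 0, 0.03],
    [0, 0, 0.03],
    [0, 0, 0.03],
  ],
  turn=[
    [0, 0, 0],
    [0, 0, 0],
    [0, 0, 0],
    [0, 0, 0],
    [0, 0, 0],
    [0, 0, 0],
  ],
)

```text
time_s: 18.05
tcp_pos: [0.61, 0.1256, 0.1106]
ee_rot: [180.0, -0.0, 100.5]
ft_force: [0.5, 0.7, -1.7]
finger_gap: 0.279
grip_force: 25.0
```

>>> arm_command(
  translation=[
    [0, 0, 0.005],
    [0, 0, 0.01],
    [0, 0, 0.015],
    [0, 0, 0.015],
    [0, 0, 0.015],
    [0, 0, 0.015],
  ],
  turn=[
    [0, 0, 0],
    [0, 0, 0],
    [0, 0, 0],
    [0, 0, 0],
    [0, 0, 0],
    [0, 0, 0],
  ],
)

```text
time_s: 18.8
tcp_pos: [0.6101, 0.1256, 0.1076]
ee_rot: [180.0, -0.0, 100.5]
ft_force: [0.8, -0.2, 1.3]
finger_gap: 0.272
grip_force: 25.0
```

>>> arm_command(
  translation=[
    [0, 0, 0.004],
    [0, 0, 0.008],
    [0, 0, 0.011],
    [0, 0, 0.011],
    [0, 0, 0.011],
    [0, 0, 0.011],
    [0, 0, 0.011],
  ],
  turn=[
    [0, 0, 0],
    [0, 0, 0],
    [0, 0, 0],
    [0, 0, 0],
    [0, 0, 0],
    [0, 0, 0],
    [0, 0, 0],
  ],
)

```text
time_s: 19.68
tcp_pos: [0.6101, 0.1256, 0.1053]
ee_rot: [180.0, -0.0, 100.5]
ft_force: [0.8, -0.3, 0.8]
finger_gap: 0.277
grip_force: 25.0
```

Run:
```python
from h import *
F=[]
for i in range(6):
    a=eyes.capture("side"); s=status.sense(); F.append(s["ft_force"][2])
b=eyes.capture("wrist"); print(np.mean(F),np.std(F),s["tcp_pos"],s["ee_rot"],s["grip_force"])
A=cv2.resize(a[266:356,242:312],None,fx=6,fy=6,interpolation=cv2.INTER_CUBIC)
B=cv2.resize(b[90:360,240:400],(320,540)); save(np.hstack([A,B]),"x10.png")
```

```text
1.1489781074509455 0.3680992068377442 [0.61007812 0.12554449 0.10530548] [ 1.79988369e+02 -2.48595386e-04  1.00519110e+02] 24.999737441539764
```

View pics/x10.png

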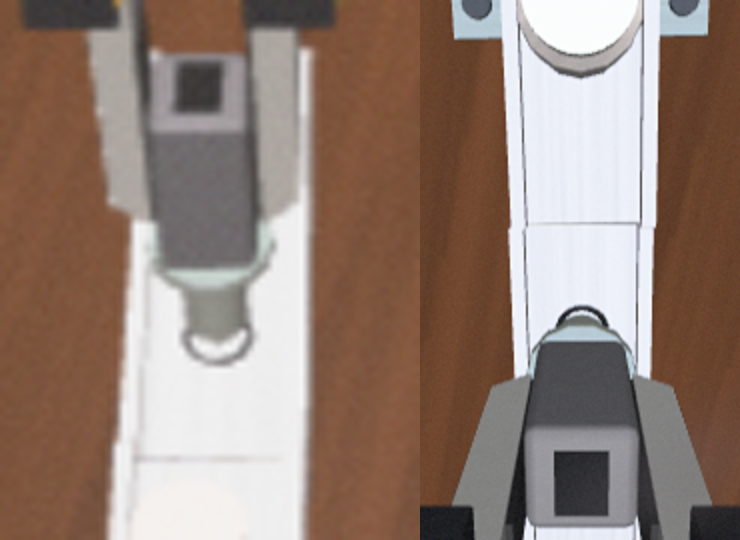

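The tip is inside the ring (crop ≈ (217,338)), the seam is still closed, and the force rise of about 2.8 N means it's pressed about 4 mm. One small touch more, then hand in.

>>> arm_command(
  translation=[
    [0, 0, 0.002],
    [0, 0, 0.004],
    [0, 0, 0.004],
    [0, 0, 0.004],
    [0, 0, 0.004],
    [0, 0, 0.004],
  ],
  turn=[
    [0, 0, 0],
    [0, 0, 0],
    [0, 0, 0],
    [0, 0, 0],
    [0, 0, 0],
    [0, 0, 0],
  ],
)

```text
time_s: 20.78
tcp_pos: [0.61, 0.1256, 0.1045]
ee_rot: [180.0, -0.0, 100.5]
ft_force: [1.0, -0.4, 2.3]
finger_gap: 0.276
grip_force: 25.0
```

Run:
```python
from h import *
s=status.sense(); print(s["tcp_pos"],s["ft_force"],s["grip_force"],s["time_s"]); print(r.hand_in())
```

```text
[0.61004563 0.12557654 0.10452224] [ 1.02536301 -0.43833389  2.30821193] 24.99986082315445 20.775
the job is handed in; nothing more can be done
None
```

I closed the rail gap, held the grey gauge upright on the ring mark with its tip pressed in about 5 mm (estimated from height and force), and handed the job in at 20.8 s; no verdict came back.

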